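# Seal the spice pots and set the worn one aside

### The job

Press the seal button of each of the three spice pots straight down until it clicks and stays in, gently, without forcing it. One pot has a tired spring that clicks with clearly less force than the other two: find it by feel and stand it upright, flat on the floor of the spoon rest, so that it gets a new lid. Leave the other two pots and everything else standing where they are.

Things in the scene. Friction and masses are not known exactly. Their poses are not given: they have to be found in the camera images.
- pot_right (a point): half-way up the axis of the spice pot that stands at the start on the right cork coaster (72 mm across, 4 mm thick, fixed; left is +y); this point belongs to the coaster, 34 mm above the shelf, and does not follow the pot. Pot: loose, upright, steel, 46 mm in diameter, 60 mm tall with its 48 mm black lid (the top 10 mm), 0.25 to 0.4 kg; the three look alike
- coaster_right: the right coaster, origin under its centre. In its pot's lid stands a round seal button 24 mm across: its top is 74 mm above the shelf when up, 68 mm when clicked in. It needs its peak force in the first 2 mm, then ever less; past 5 mm it snaps down and stays, let go sooner it springs up. Peaks: 3 to 12 N, the least at most two thirds of the next; which pot is weak can only be felt. Over 22 N cracks the lid
- pot_middle (a point): half-way up the axis of the spice pot that stands at the start on the middle cork coaster (72 mm across, 4 mm thick, fixed; left is +y); this point belongs to the coaster, 34 mm above the shelf, and does not follow the pot. Pot: loose, upright, steel, 46 mm in diameter, 60 mm tall with its 48 mm black lid (the top 10 mm), 0.25 to 0.4 kg; the three look alike
- coaster_middle: the middle coaster, origin under its centre. In its pot's lid stands a round seal button 24 mm across: its top is 74 mm above the shelf when up, 68 mm when clicked in. It needs its peak force in the first 2 mm, then ever less; past 5 mm it snaps down and stays, let go sooner it springs up. Peaks: 3 to 12 N, the least at most two thirds of the next; which pot is weak can only be felt. Over 22 N cracks the lid
- pot_left (a point): half-way up the axis of the spice pot that stands at the start on the left cork coaster (72 mm across, 4 mm thick, fixed; left is +y); this point belongs to the coaster, 34 mm above the shelf, and does not follow the pot. Pot: loose, upright, steel, 46 mm in diameter, 60 mm tall with its 48 mm black lid (the top 10 mm), 0.25 to 0.4 kg; the three look alike
- coaster_left: the left coaster, origin under its centre. In its pot's lid stands a round seal button 24 mm across: its top is 74 mm above the shelf when up, 68 mm when clicked in. It needs its peak force in the first 2 mm, then ever less; past 5 mm it snaps down and stays, let go sooner it springs up. Peaks: 3 to 12 N, the least at most two thirds of the next; which pot is weak can only be felt. Over 22 N cracks the lid
- rest_floor (a point): stainless steel spoon rest: a round dish 116 mm across its rim, with a flat inner floor 98 mm in diameter; this point is the centre of that floor, 4 mm above the shelf; the rim is 6 mm higher than the floor. A short tongue for the spoon handle sticks out to its +x side, to 95 mm from the centre. Loose, 0.45 kg. It stays where it stands
- canister: bystander: red coffee canister with a steel twist cap, 91 mm in diameter, 105 mm tall, loose; origin at the centre of its underside
- finjan_0: bystander: white espresso-sized finjan cup, 54 mm across the rim, 50 mm tall, loose; origin at the centre of its underside
- finjan_1: bystander: white espresso-sized finjan cup, 54 mm across the rim, 50 mm tall, loose; origin at the centre of its underside
- finjan_2: bystander: white espresso-sized finjan cup, 54 mm across the rim, 50 mm tall, loose; origin at the centre of its underside
Not all that is in view belongs to the job. Of the things that look like the part that bears rest_floor, take the one that is farthest to the robot's right at the start.

How it is judged:
At the end, for the whole second after the job is handed in: All three buttons stay clicked in, past 5 of 6 mm; the pot with the weakest click stands flat on the spoon rest's floor, axis within 27 mm of its centre; all pots are upright within 0.1 rad; the other two and the spoon rest within 30 mm of their starts. (a, b, c: no fixed place.) (value of joint each of click_a, click_b, click_c above 0.005 m and horizontal distance between pot_b_mid and rest_floor below 0.027 m and z of pot_b_mid in the frame of rest_floor between 0.026 and 0.034 m and distance of each of pot_a_mid, pot_c_mid, rest_floor from where it was at the start of the episode below 0.03 m and angle between each of pot_a_mid, pot_b_mid, pot_c_mid's own z axis and vertical below 0.1 rad); the robot touches nothing.
It fails at once if a seal button is pushed with more than 22 N (contact force between any of button_a_c0, button_b_c0, button_c_c0 and anything else above 22 N).
It fails at once if the canister or a finjan cup is moved more than 20 mm (distance of any of canister, finjan_0, finjan_1, finjan_2 from where it was at the start of the episode above 0.02 m).
It fails at once if a pot is tipped over (angle between any of pot_a_mid, pot_b_mid, pot_c_mid's own z axis and vertical above 0.6 rad).
It also fails if it takes over 72 s, if anything falls off the work surface, if the arm or the gripper's body presses on something with over 40 N, if the wrist force passes 120 N, or if a joint passes its speed limit or range.

### The arm

A 7-joint arm with a two-finger parallel gripper is mounted at the origin on the work surface. World frame = base frame: x ahead of the robot, y to its left, z up, the work surface at z = 0. Lengths are in m, angles in rad, forces in N, time in s.
With the tool pointing down it reaches from about 0.375 to 0.925 m from the base axis. Payload 3.1 kg.
Tool frame: the origin (TCP) lies between the finger pads; the fingertips stand 19 mm ahead of it and the grasp point (between the pads) is the TCP; z points along the fingers, y is the line along which they close (so a half turn about z gives the same grasp; the last joint's range is limited). The gripper opens to 85 mm and grips with 20 to 120 N. Pads are 22 mm wide; open, the fingers measure 114 mm over their backs; the gripper's body (76 mm by 85 mm) begins 54 mm behind the grasp point. The pads swing forward as they close: fully open they stand 13 mm farther back than shut.
Start: joints at [1.17, 0.383, 0.044, 1.598, -0.018, 1.161, -0.05], TCP at [0.194, -0.62, 0.213] pointing down, gripper open.
Joint ranges: [-2.61, 2.61], [-0.41, 2.15], [-1.48, 1.57], [0, 2.5], [-1.57, 4.71], [0.05, 1.97], [-2.85, 2.85]. Speed limits (rad/s): [2.79, 2.79, 3.14, 3.14, 3.14, 3.14, 3.14].

### API

Orientations are given as a unit quaternion [x, y, z, w].
In Python, from bench import move_ptp, movel, move_j, move_gripper, pause, inverse_kinematics, read_camera, camera_params, MotionError, sign_off, look_for, tip_of, read_time_s, read_qpos, read_joint_vel, read_effort, read_eef_pos, read_tcp_rot, read_ft_force, read_ft_torque, read_finger_gap, read_grasp_force gives the robot as it stands. Calls block until the motion is done:
- move_ptp(position, orientation): joint-space move of the TCP to a pose.
- movel(position, orientation=None, speed=0.15): straight line of the TCP; orientation=None keeps the orientation; speed is the mean speed in m/s.
- move_j(angles): joint-space move.
- move_gripper(opening, effort=None): finger opening in m; effort is the grip in N (None keeps the last); returns when the fingers have stopped.
- pause(seconds).
- inverse_kinematics(position, orientation): joint angles nearest the present ones, or None.
- read_camera(name): name is "scene" or "top"; returns the picture (400x640x3 uint8, red, green, blue); there is no depth.
- camera_params(name): a dict with "K" (3x3 intrinsics, pixels), "camera_from_world" (4x4, takes a point from world to camera coordinates). Camera axes: x right, y down, z forward; pixel columns grow to the right and rows downward; lengths in m; the calibration is good to about 2 mm. A picture is of the moment at which its call begins. camera_params takes no time and is no camera call.
A pose or a line that the arm cannot do raises MotionError and nothing moves.
- sign_off(): hands the job in; it is judged then, once.
Trained networks look in the newest picture that a camera, given by its name, has taken for a name from the list of things; names that differ only in an ending like _2 or _b are one class to them, and where a whole thing is asked for, a point or a joint stands for the part that bears it (a point fixed in the world has none). Each returns a list of dicts, best first, with "confidence" (0 to 1); they miss things now and then, are a little off and sometimes report something else, mostly with a low value. They report only what shows in the picture. A call takes as long as a camera call. They do not tell look-alikes from the thing itself.
- look_for(camera, name): "at" ([column, row] in pixels, amid what is visible of it).
- tip_of(camera, name): "at" ([column, row] in pixels: a listed point, or the origin of a listed thing).
Readings, each from a call of its own:
- read_time_s(): time.
- read_qpos(): joint angles.
- read_joint_vel(): joint speeds.
- read_effort(): joint torques, N m.
- read_eef_pos(): TCP position.
- read_tcp_rot(): TCP orientation.
- read_ft_force(): force on the tool from outside, world axes, zero at the start.
- read_ft_torque(): the same for the moment, N m.
- read_finger_gap(): finger opening in m.
- read_grasp_force(): force on a finger pad.
Only numpy, scipy, OpenCV 4.12 (cv2) and the standard library are available. Lean on these libraries where they do the work, as an engineer would, in place of code of your own. Each camera call takes 0.05 s, during which the arm holds its last target. There are 200 camera calls.

## Working session

There is one attempt and no reset: what is moved stays moved. The work goes in short steps, each a Python script; the robot and the scene stay as the last script left them, time stands still between calls to the robot, and variables do not carry over. Pictures are saved under pics/ and viewed, at most 10 in all, crops included, and the job is handed in when it is done.

```bash
mkdir -p pics; cat > h.py <<'E'
from bench import *
import numpy as np, cv2
def ray(cam,px,z):
    p=camera_params(cam);K=np.array(p["K"]);T=np.array(p["camera_from_world"])
    R,t=T[:3,:3],T[:3,3]; c=-R.T@t; d=R.T@np.linalg.inv(K)@np.array([px[0],px[1],1.])
    return c+d*(z-c[2])/d[2]
def proj(cam,P):
    p=camera_params(cam);K=np.array(p["K"]);T=np.array(p["camera_from_world"])
    q=K@(T[:3,:3]@np.array(P)+T[:3,3]); return q[:2]/q[2]
def snap(cam,fn,crop=None,scale=1):
    im=read_camera(cam)[:,:,::-1]
    if crop: im=im[crop[1]:crop[3],crop[0]:crop[2]]
    if scale!=1: im=cv2.resize(im,None,fx=scale,fy=scale,interpolation=cv2.INTER_CUBIC)
    cv2.imwrite("pics/"+fn,im)
E
python3 - <<'E'
from h import *
ims=[]
for c in("top","scene"): 
    snap(c,c+"0.png")
    p=camera_params(c);T=np.array(p["camera_from_world"]);print(c,-T[:3,:3].T@T[:3,3],p["K"][0][0])
Z=dict(pot_right=.034,pot_middle=.034,pot_left=.034,coaster_right=0,coaster_middle=0,coaster_left=0,rest_floor=.004,canister=0,finjan_0=0)
for c in("top","scene"):
  for n,z in Z.items():
    for d in tip_of(c,n): print(c,n,np.round(d["at"]),round(d["confidence"],2),ray(c,d["at"],z).round(3))
print(read_tcp_rot(),read_eef_pos(),read_time_s())
E
```

```text
top [0.42683535 0.05143967 1.08837666] 449.0540448626113
scene [1.20755284 0.75586178 0.70240496] 390.54158265772634
top pot_right [408. 245.] 0.72 [ 0.468 -0.204  0.034]
top pot_middle [304. 227.] 0.74 [0.515 0.04  0.034]
top pot_left [227. 231.] 0.57 [0.509 0.219 0.034]
top coaster_right [406. 247.] 0.57 [ 0.466 -0.207  0.   ]
top coaster_middle [304. 229.] 0.84 [0.512 0.038 0.   ]
top coaster_middle [409. 245.] 0.28 [ 0.469 -0.215  0.   ]
top coaster_left [232. 234.] 0.67 [0.505 0.214 0.   ]
top rest_floor [289. 166.] 0.96 [0.668 0.072 0.004]
top rest_floor [284. 309.] 0.81 [0.325 0.09  0.004]
top rest_floor [162. 126.] 0.73 [0.775 0.385 0.004]
top rest_floor [357. 170.] 0.59 [ 0.655 -0.095  0.004]
top canister [446. 180.] 0.97 [ 0.63  -0.317  0.   ]
top finjan_0 [404. 247.] 0.73 [ 0.464 -0.203  0.   ]
top finjan_0 [166. 190.] 0.7 [0.616 0.374 0.   ]
top finjan_0 [206. 194.] 0.68 [0.604 0.277 0.   ]
top finjan_0 [165. 219.] 0.59 [0.545 0.373 0.   ]
scene pot_right [290. 165.] 0.53 [ 0.46  -0.2    0.034]
scene pot_middle [330. 198.] 0.46 [0.506 0.047 0.034]
scene pot_middle [326. 209.] 0.32 [0.555 0.08  0.034]
scene pot_left [371. 222.] 0.58 [0.507 0.212 0.034]
scene coaster_right [289. 177.] 0.44 [ 0.484 -0.183  0.   ]
scene coaster_middle [327. 209.] 0.58 [0.518 0.046 0.   ]
scene coaster_left [368. 234.] 0.46 [0.517 0.216 0.   ]
scene rest_floor [267. 205.] 0.9 [ 0.646 -0.091  0.004]
scene rest_floor [355. 318.] 0.7 [0.764 0.39  0.004]
scene rest_floor [376. 192.] 0.62 [0.337 0.093 0.004]
scene rest_floor [294. 233.] 0.59 [0.673 0.073 0.004]
scene canister [235. 177.] 0.95 [ 0.619 -0.316  0.   ]
scene finjan_0 [412. 267.] 0.77 [0.536 0.378 0.   ]
scene finjan_0 [362. 259.] 0.75 [0.608 0.271 0.   ]
scene finjan_0 [392. 279.] 0.71 [0.607 0.371 0.   ]
scene finjan_0 [372. 220.] 0.42 [0.462 0.18  0.   ]
[9.88558317e-01 1.50839168e-01 1.33779827e-05 1.48514799e-07] [ 0.19383026 -0.62042841  0.21319492] 1.0
```

View pics/top0.png

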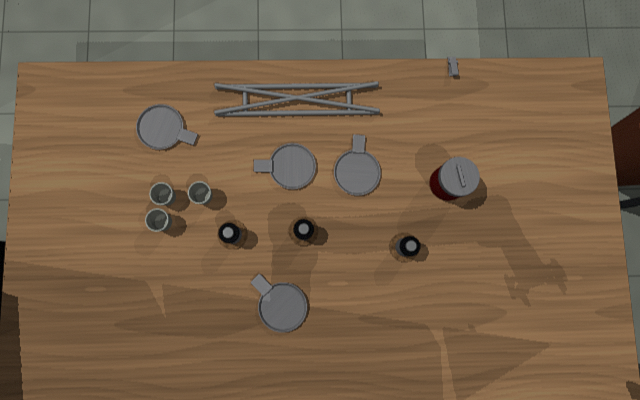

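View pics/scene0.png

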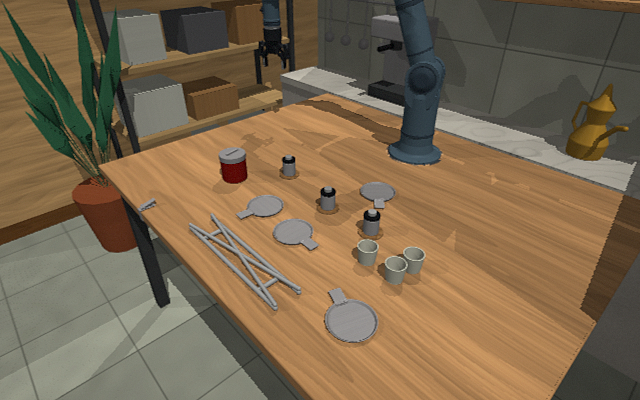

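The top view shows four rest look-alikes at (289,166), (284,309), (162,128) and (357,172). The one farthest to the robot's right (lowest y, about -0.09) is (357,172), with its tongue on +x as described. The pot buttons are at (228,233), (304,229) and (410,245). I'll check the choice in a close crop and refine the centres.

```bash
python3 - <<'E'
from h import *
im=read_camera("top")[:,:,::-1].copy(); g=cv2.cvtColor(im,cv2.COLOR_BGR2GRAY); hsv=cv2.cvtColor(im,cv2.COLOR_BGR2HSV)
def blob(mask,c,r):
    m=np.zeros_like(mask);cv2.circle(m,c,r,255,-1);m&=mask
    n,l,s,ce=cv2.connectedComponentsWithStats(m);i=1+np.argmax(s[1:,4]);return ce[i],s[i,2:]
sat=((hsv[:,:,1]<60)*255).astype(np.uint8)
big=cv2.resize(im,None,fx=4,fy=4,interpolation=cv2.INTER_CUBIC)
for n,c in dict(R=(409,246),M=(304,229),L=(228,233)).items():
    c0,s=blob(((g>90)&(sat>0)).astype(np.uint8)*255,c,8); print(n,c0.round(1),s,ray("top",c0,.074).round(4))
    cv2.circle(big,tuple((4*c0+2).astype(int)),2,(0,0,255),-1)
m=cv2.morphologyEx(sat,cv2.MORPH_OPEN,cv2.getStructuringElement(2,(17,17)))
c0,s=blob(m,(357,173),30);print("rest",c0,s,ray("top",c0,.009).round(4))
cv2.circle(big,tuple((4*c0+2).astype(int)),3,(0,0,255),-1)
a=big[4*120:4*262,4*205:4*435]; cv2.imwrite("pics/crop1.png",cv2.resize(a,(782,483)))
print([ray("scene",x,.009).round(3) for x in [(266,205)]])
E
```

```text
R [410.8 245.5] [ 9 10 70] [ 0.4653 -0.2013  0.074 ]
M [303.1 228.2] [ 9  9 69] [0.5093 0.0419 0.074 ]
L [227.4 232. ] [10 11 85] [0.5041 0.2123 0.074 ]
rest [356.81765389 171.63066202] [  47   49 1722] [ 0.6513 -0.0934  0.009 ]
[array([ 0.651, -0.088,  0.009])]
```

View pics/crop1.png

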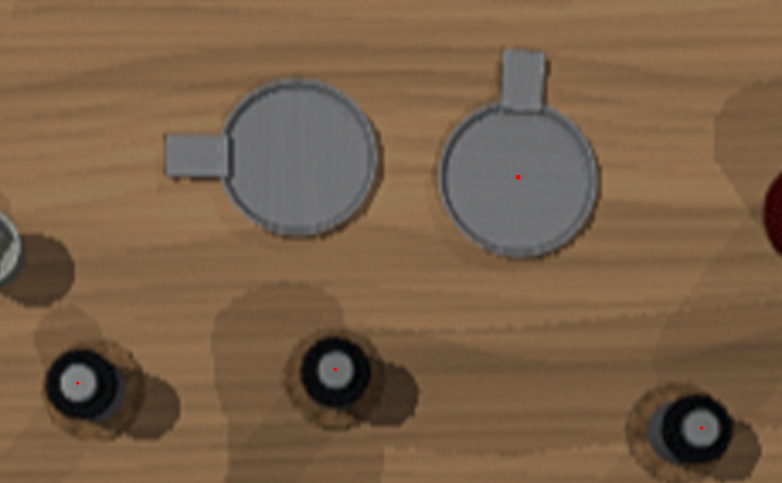

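The crop confirms the choice: the rest is at about (357,172) in the full image, tongue toward +x, and all three button centres are well marked. Next I press the right pot with closed fingers, in small steps while reading force.

```bash
cat >> h.py <<'E'
P=dict(R=(.4653,-.2013),M=(.5093,.0419),L=(.5041,.2123)); REST=(.6508,-.0925)
Q=[1.,0,0,0]
def press(n,step=.0005,lo=.0680):
    x,y=P[n]; t=read_time_s()
    move_ptp([x,y,.074+.019+.05],Q); movel([x,y,.074+.019+.004],speed=.1); pause(.2)
    f0=read_ft_force()[2]; log=[]; z=.0765
    while z>=lo:
        movel([x,y,z+.019],speed=.02)
        f=read_ft_force()[2]-f0; a=read_eef_pos()[2]-.019; log.append((round(z*1e3,1),round(a*1e3,2),round(f,1)))
        if f>17: break
        z-=step
    movel([x,y,.15],speed=.15); print(n,log,"t",t,read_time_s())
E
python3 - <<'E'
from h import *
for n in P: print(n,inverse_kinematics([*P[n],.1],Q))
print(inverse_kinematics([*REST,.05],Q))
move_gripper(0); print(read_time_s())
press("R")
E
```

```text
R [ 0.55087625  0.26911216 -0.24996422  2.02411881  0.08702821  0.85822103
 -1.31821874]
M [ 0.41458936  0.33518962 -0.65457391  1.99894745  0.26068708  0.8899059
 -1.94971037]
L [ 0.23026534  0.46096619 -0.84143806  1.90943469  0.41819172  0.95560546
 -2.37803029]
[ 0.29805424  0.5903666  -0.28810077  1.67810166  0.20290127  0.90253217
 -1.64092001]
1.8167
R [(76.5, np.float64(76.64), np.float64(0.1)), (76.0, np.float64(75.98), np.float64(-1.2)), (75.5, np.float64(75.44), np.float64(0.7)), (75.0, np.float64(74.95), np.float64(1.0)), (74.5, np.float64(74.46), np.float64(-0.2)), (74.0, np.float64(73.97), np.float64(0.6)), (73.5, np.float64(73.46), np.float64(-0.3)), (73.0, np.float64(72.95), np.float64(0.7)), (72.5, np.float64(72.43), np.float64(0.2)), (72.0, np.float64(71.97), np.float64(0.9)), (71.5, np.float64(71.43), np.float64(0.2)), (71.0, np.float64(70.95), np.float64(-0.4)), (70.5, np.float64(70.48), np.float64(0.2)), (70.0, np.float64(69.96), np.float64(-1.1)), (69.5, np.float64(69.44), np.float64(-0.6)), (69.0, np.float64(68.94), np.float64(-0.2)), (68.5, np.float64(68.45), np.float64(-0.4))] t 1.8167 9.275
```

```bash
python3 - <<'E'
from h import *
print(read_finger_gap(),read_eef_pos(),read_tcp_rot(),read_ft_force())
movel([*P["R"],.097],speed=.15); print(read_eef_pos(),read_time_s())
snap("scene","s1.png",(240,100,360,200),6)
E
```

```text
0.0004543423607053255 [ 0.46501241 -0.20125462  0.14977882] [ 9.99999994e-01 -3.44710719e-05 -9.33340690e-05  3.39778303e-05] [-0.53954409  0.04389388 -0.46298055]
[ 0.46447205 -0.20090276  0.09597519] 9.775
```

View pics/s1.png

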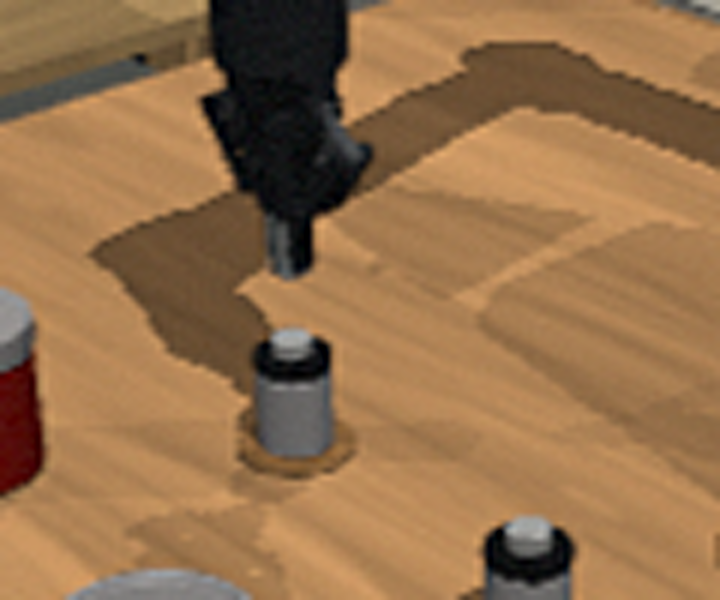

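```bash
python3 - <<'E'
from h import *
print("button scene",ray("scene",(288.8,156.7),.074),"expected tip px",proj("scene",[.4645,-.201,.077]),"btn exp",proj("scene",[.4653,-.2013,.074]))
for z in(.077,.09,.1,.11,.12): print(z,ray("scene",(288.3,145.8),z).round(3),proj("scene",[.465,-.201,z]).round(1))
print(read_eef_pos(),read_qpos())
snap("scene","s2.png",(240,100,360,200),4);snap("top","t2.png",(340,180,460,280),4)
cv2.imwrite("pics/j.png",np.hstack([cv2.resize(cv2.imread("pics/"+f),(400,400)) for f in("s2.png","t2.png")]))
print(read_time_s())
E
```

```text
button scene [ 0.47190173 -0.19179348  0.074     ] expected tip px [288.74178149 154.34339226] btn exp [288.54627481 155.1580792 ]
0.077 [ 0.423 -0.254  0.077] [288.6 154.4]
0.09 [ 0.44  -0.233  0.09 ] [288.5 151. ]
0.1 [ 0.452 -0.217  0.1  ] [288.3 148.4]
0.11 [ 0.465 -0.201  0.11 ] [288.2 145.8]
0.12 [ 0.477 -0.185  0.12 ] [288.1 143.1]
[ 0.46547707 -0.20128914  0.09699309] [ 0.5510645   0.27408593 -0.25046721  2.02549345  0.08899551  0.85228086
 -1.31984822]
9.925
```

View pics/j.png

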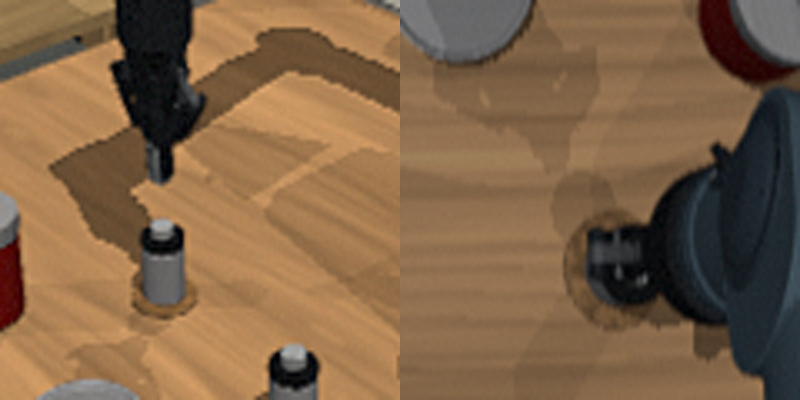

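```bash
python3 - <<'E'
from h import *
x,y=P["R"]; f0=np.mean([read_ft_force()[2] for _ in range(3)]); log=[]; z=.0875
movel([x,y,z],speed=.08)
while z>.066:
    z-=.0015; movel([x,y,z],speed=.03); f=read_ft_force()[2]-f0
    log.append((round(z*1e3,1),round(float(f),1)))
    if f>2.5: break
print(log,read_time_s(),read_eef_pos())
snap("scene","s3.png",(250,110,330,190),7)
E
```

```text
[(86.0, 0.6), (84.5, 0.1), (83.0, -0.5), (81.5, 0.0), (80.0, 0.3), (78.5, -0.2), (77.0, 0.1), (75.5, -0.5), (74.0, -0.4), (72.5, -0.1), (71.0, -0.0), (69.5, -0.0), (68.0, 0.9), (66.5, -0.5), (65.0, -0.2)] 13.9417 [ 0.46519233 -0.20125619  0.06487459]
```

View pics/s3.png

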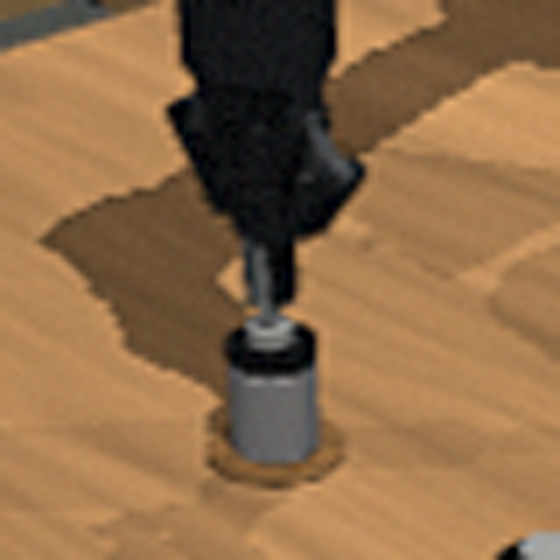

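Tip at crop (270,305), just above the button at (270,325), well centred. The real tip is about 33 mm higher than the stated geometry, so I calibrate it by touch while pressing.

```bash
cat >> h.py <<'E'
def press2(n,z0,step=.0005,zmin=.05,approach=True):
    x,y=P[n]; t=read_time_s()
    if approach: move_ptp([x,y,z0+.04],Q); movel([x,y,z0],speed=.1); pause(.15)
    f0=np.mean([read_ft_force()[2] for _ in range(4)]); log=[]; z=z0; zc=None; hit=0
    while z>zmin:
        z-=step; movel([x,y,z],speed=.02)
        f=float(np.mean([read_ft_force()[2] for _ in range(3)])-f0); log.append((round(z*1e3,1),round(f,1)))
        if f>16: break
        hit=hit+1 if f>1.6 else 0
        if zc is None and hit>=2: zc=z+step*1.5
        if zc and z<zc-.0053 and f<1.5: break
        if zc and z<zc-.0062: break
    movel([x,y,z0+.01],speed=.1); print(n,log,"zc",zc,"t",t,read_time_s())
E
python3 - <<'E'
from h import *
press2("R",.065,approach=False)
E
```

```text
R [(64.5, 0.9), (64.0, 1.5), (63.5, 1.3), (63.0, 1.6), (62.5, 0.4), (62.0, 1.5), (61.5, 1.2), (61.0, 1.1), (60.5, 1.6), (60.0, 1.3), (59.5, 0.7), (59.0, 1.1), (58.5, 1.3), (58.0, 1.0), (57.5, 1.7), (57.0, 1.4), (56.5, 2.0), (56.0, 1.1), (55.5, 5.3), (55.0, 6.9), (54.5, 9.2), (54.0, 9.5), (53.5, 10.6), (53.0, 8.6), (52.5, 7.3), (52.0, 4.4), (51.5, 1.4), (51.0, 1.2), (50.5, 1.6), (50.0, 0.6)] zc 0.055749999999999994 t 13.9917 21.8917
```

```bash
python3 - <<'E'
from h import *
movel([*P["R"],.11],speed=.25)
press2("M",.062,zmin=.0485)
E
```

```text
M [(61.5, -1.0), (61.0, -1.1), (60.5, -0.0), (60.0, -0.3), (59.5, -0.2), (59.0, -0.9), (58.5, -1.0), (58.0, -0.7), (57.5, -0.1), (57.0, -0.8), (56.5, -0.7), (56.0, 0.1), (55.5, 2.4), (55.0, 2.4), (54.5, 3.3), (54.0, 2.8), (53.5, 1.9), (53.0, 2.2), (52.5, 1.3), (52.0, -0.4), (51.5, -0.6), (51.0, -0.2), (50.5, -0.3), (50.0, 0.4)] zc 0.055749999999999994 t 22.1833 30.225
```

```bash
python3 - <<'E'
from h import *
movel([*P["M"],.10],speed=.25)
press2("L",.0585,zmin=.0485)
movel([*P["L"],.12],speed=.25)
move_ptp([.48,.13,.16],Q)
snap("scene","s4.png",(260,130,400,250),5)
print(read_time_s(),read_eef_pos())
E
```

```text
L [(58.0, -1.0), (57.5, -1.0), (57.0, -0.3), (56.5, -0.6), (56.0, 0.6), (55.5, 3.3), (55.0, 5.2), (54.5, 5.0), (54.0, 6.1), (53.5, 5.7), (53.0, 4.6), (52.5, 3.4), (52.0, -0.4), (51.5, 0.4), (51.0, -0.6), (50.5, -0.1), (50.0, 0.2)] zc 0.05575 t 30.4833 36.4833
37.3583 [0.47897337 0.12980653 0.15885148]
```

View pics/s4.png

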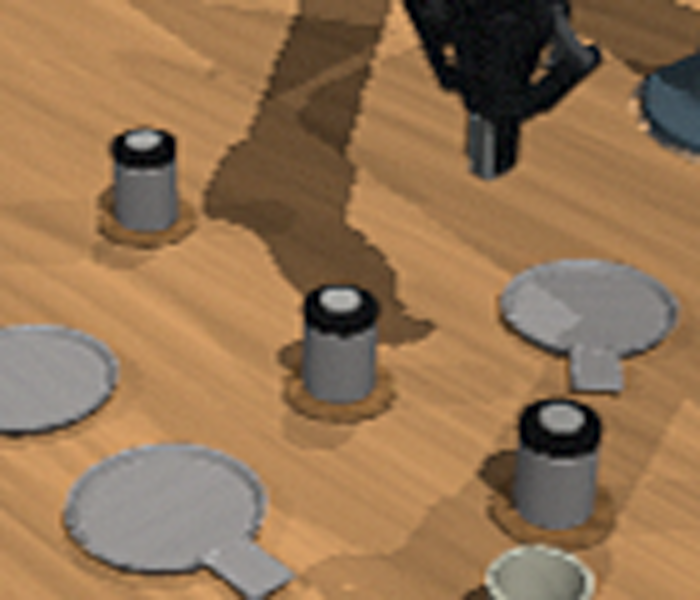

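All three buttons are down (crop (143,140), (340,300), (560,418)). Peaks are about 9.4 N right, 4 N middle and 6.5 N left, so the middle pot is the weak one. I grasp it with the 37 mm tool offset applied.

```bash
python3 - <<'E'
from h import *
x,y=P["M"]
move_gripper(.085,40); move_ptp([x,y,.09],Q); movel([x,y,.05],speed=.15)
f0=read_ft_force()[2]
for z in(.035,.02,.010,.004):
    movel([x,y,z],speed=.08); f=read_ft_force()[2]-f0
    print(z,round(float(f),1),read_eef_pos().round(4))
    if f>6: break
move_gripper(0,40); print(read_finger_gap(),read_grasp_force(),read_time_s())
snap("scene","s5.png",(270,130,390,220),6)
E
```

```text
0.035 0.3 [0.509  0.0419 0.0348]
0.02 -0.3 [0.5084 0.0417 0.0191]
0.01 0.4 [0.5086 0.0418 0.0093]
0.004 -0.1 [0.5089 0.0419 0.0036]
0.04624318632339468 40.612235055305064 40.7417
```

View pics/s5.png

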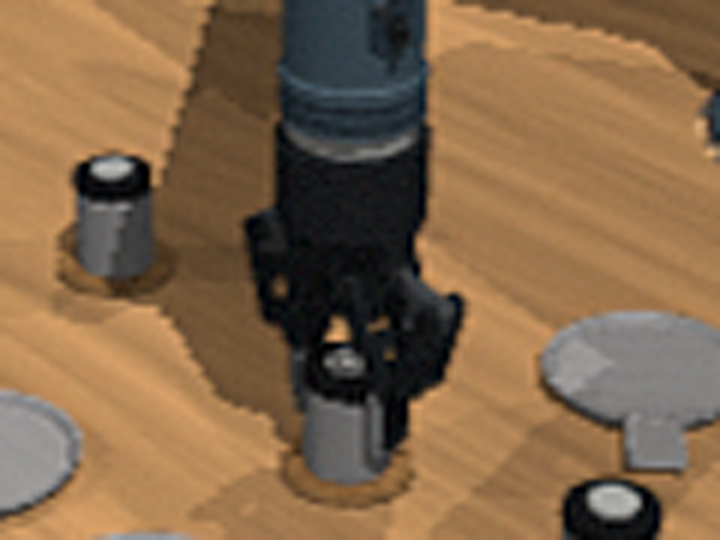

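The pot (crop (345,430)) sits squarely between the pads and is gripped with a 46 mm gap. Now I lift it, carry it across and place it.

```bash
python3 - <<'E'
from h import *
x,y=P["M"]; z0=float(read_eef_pos()[2])
movel([x,y,z0+.07],speed=.12)
print(read_finger_gap(),read_ft_force())
movel([*REST,z0+.07],speed=.12); movel([*REST,z0+.015],speed=.1); pause(.2)
f0=np.mean([read_ft_force()[2] for _ in range(3)]); z=z0+.005; movel([*REST,z],speed=.05); log=[]
while z>z0-.004:
    z-=.001; movel([*REST,z],speed=.03); f=float(np.mean([read_ft_force()[2] for _ in range(3)])-f0); log.append((round((z-z0)*1e3,1),round(f,1)))
    if f>2.5: break
print(log,read_time_s())
snap("scene","s6.png",(230,130,350,220),6)
E
```

```text
0.04704086266773958 [-0.49131699 -1.1440656  -4.22216395]
[(4.0, 0.5), (3.0, -0.6), (2.0, 0.3), (1.0, -1.4), (0.0, 0.7), (-1.0, 6.4)] 46.05
```

View pics/s6.png

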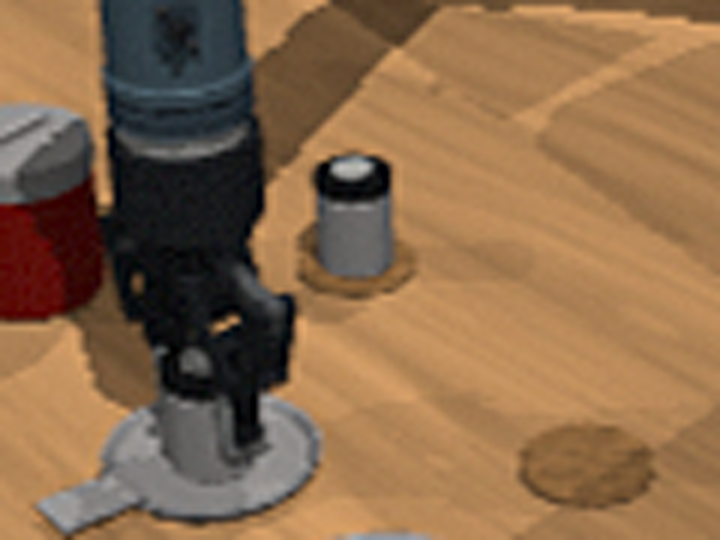

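The pot is standing on the dish floor (crop (195,440)), with contact at the expected height. Release, retreat and check.

```bash
python3 - <<'E'
from h import *
z=float(read_eef_pos()[2])
movel([*REST,z+.0006],speed=.03)
move_gripper(.072); pause(.2); movel([*REST,z+.09],speed=.1)
move_ptp([.48,-.02,.2],Q); pause(.2)
a=cv2.resize(read_camera("scene")[110:250,225:405,::-1],(480,373)); im=read_camera("top")[:,:,::-1]
b=cv2.resize(im[130:230,320:400],(298,373)); cv2.imwrite("pics/end.png",np.hstack([a,b]))
for c in("scene","top"): print(c,[(np.round(d["at"],1),round(d["confidence"],2),ray(c,d["at"],.034).round(3)) for d in tip_of(c,"pot_middle")])
print([ray("scene",d["at"],.004).round(3) for d in tip_of("scene","rest_floor")],read_time_s())
print("top proj of lid centre if centred",proj("top",[*REST,.068]))
E
```

```text
scene [(array([327.2, 197.4]), 0.54, array([0.508, 0.038, 0.034]))]
top [(array([300.1, 225.4]), 0.91, array([0.519, 0.048, 0.034]))]
[array([0.772, 0.392, 0.004]), array([0.335, 0.099, 0.004]), array([0.666, 0.061, 0.004]), array([ 0.425, -0.244,  0.004]), array([ 0.656, -0.088,  0.004])] 49.2667
top proj of lid centre if centred [359.63623362 166.60217364]
```

View pics/end.png

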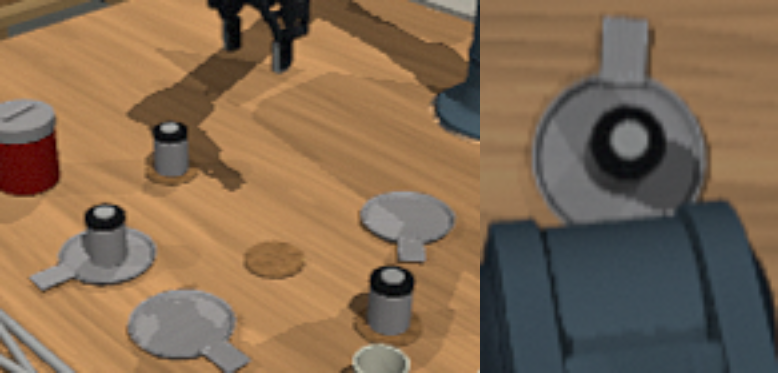

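The pot stands upright in the chosen rest, with its button at top-view pixel (360,167.5) against (359.6,166.6) if centred. All the buttons are in, and the other things stand as before.

```bash
python3 -c "
from bench import *
print(sign_off())"
```

```text
the job is handed in; nothing more can be done
None
```

I clicked in all three seal buttons, stood the weak middle pot (about 4 N, against about 6.5 N left and 9 N right) upright in the rightmost spoon rest, and handed the job in at about 49 s; the hand-in returned no verdict.

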